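# Fill the capacitor tub

## Task

Complete the kit in the round black tub: take the two loose capacitors with white terminal posts from the bench and stand them in the two gaps of the ring, so that all seven stand upright on the tub's floor, six round one. Set them down gently, do not drop them or knock any capacitor over, and leave the fat plain can and the other things on the bench where they are.

Things in the scene. Friction and masses are not known exactly. Their poses are not given: they have to be found in the camera images.
- tub_floor (a point): Round black tub, loose, open-topped: outer diameter 140 mm, inner 132 mm, 60 mm tall. Site: centre of its inner floor, 8 mm above the bench, z up; rim 52 mm above it. A seated capacitor's middle is 58.5 mm above it. Seven only fit as six round one: ring radius about 43 mm leaves 3 mm all round
- cap0_mid (a point): Capacitor: aluminium can 40 mm in diameter, 75 mm tall, slightly bevelled foot; on its flat top a coaxial white ceramic post 18 mm in diameter, 42 mm tall (117 mm in all, about 0.2 kg). Site on the axis half-way up: 58.5 mm above the underside, 16.5 mm below the can's flat top; z along the axis. Starts upright in the middle of the tub.
- cap1_mid (a point): Capacitor exactly like cap0. Starts upright in the tub, in the ring round cap0; it has a little play. cap1 to cap4 leave two single gaps in the ring, with one of them standing between the gaps.
- cap2_mid (a point): Capacitor exactly like cap0. Starts upright in the tub, in the ring round cap0; it has a little play. cap1 to cap4 leave two single gaps in the ring, with one of them standing between the gaps.
- cap3_mid (a point): Capacitor exactly like cap0. Starts upright in the tub, in the ring round cap0; it has a little play. cap1 to cap4 leave two single gaps in the ring, with one of them standing between the gaps.
- cap4_mid (a point): Capacitor exactly like cap0. Starts upright in the tub, in the ring round cap0; it has a little play. cap1 to cap4 leave two single gaps in the ring, with one of them standing between the gaps.
- cap5_mid (a point): Capacitor: aluminium can 40 mm in diameter, 75 mm tall, slightly bevelled foot; on its flat top a coaxial white ceramic post 18 mm in diameter, 42 mm tall (117 mm in all, about 0.2 kg). Site on the axis half-way up: 58.5 mm above the underside, 16.5 mm below the can's flat top; z along the axis. Starts upright on the bench.
- cap6_mid (a point): Capacitor exactly like cap5. Starts upright on the bench. Grip it by the post from above, fingertips just over the can's flat top; in the tub the fingers have room beside the post when they close along the tangent of the ring (square to the line to the tub's axis).
- big_can: bystander: a fatter plain can, 60 mm in diameter and 85 mm tall, flat top, no post, standing among the two loose capacitors; origin at the centre of its underside
- screwdriver: bystander: screwdriver lying on the bench near the robot, origin at its underside about mid-length
- tape: bystander: roll of yellow tape lying flat, 90 mm in diameter, 19 mm tall, origin at the centre of its underside
- wrench: bystander: wrench lying on the bench, origin at its underside about mid-length
- bin: bystander: open metal bin 150 x 100 x 60 mm, origin at the centre of its underside
- spool: bystander: wire spool standing on its flange, 68 mm in diameter, 46 mm tall, origin at the centre of its underside

How it is judged:
By the outcome, as a careful person would: the job done as asked, in the order asked, and still so for the second after the job is handed in, with the robot touching nothing.
It also fails if it takes over 59 s, if anything falls off the work surface, if the arm or the gripper's body presses on something with over 40 N, if the wrist force passes 120 N, or if a joint passes its speed limit or range.

## Robot

A 6-joint arm with a two-finger parallel gripper is mounted at the origin on the work surface. World frame = base frame: x ahead of the robot, y to its left, z up, the work surface at z = 0. Lengths are in m, angles in rad, forces in N, time in s.
With the tool pointing down it reaches from about 0.375 to 0.9 m from the base axis. Payload 3.1 kg.
Tool frame: the origin (TCP) lies between the finger pads; the fingertips stand 19 mm ahead of it and the grasp point (between the pads) is the TCP; z points along the fingers, y is the line along which they close (so a half turn about z gives the same grasp; the last joint's range is limited). The gripper opens to 87 mm and grips with 3 to 60 N. Pads are 19 mm wide; open, the fingers measure 117 mm over their backs; the gripper's body (75 mm by 190 mm) begins 51 mm behind the grasp point.
Start: joints at [1.091, 0.527, 1.433, -0, 1.181, -0.178], TCP at [0.186, 0.597, 0.242] pointing down, gripper open.
Joint ranges: [-3.08, 3.08], [-0.75, 2.2], [0.22, 2.44], [-1.43, 4.57], [0, 2.65], [-2.85, 2.85]. Speed limits (rad/s): [2.79, 2.79, 3.14, 3.14, 3.14, 3.14].

## Interface

Orientations are given as a unit quaternion [x, y, z, w].
In Python, from rig import robot, camera, camera_info, hand_in gives the robot as it stands.
- The arm moves only by the shell command python3 -m handwheel 'ROWS' [FORCE]. ROWS is a JSON object of lists of equal length, an entry for each row: "hand": the opening, from 0 (shut) to 1 (fully open); "translation": the shift along the world's x, y, z in mm, a list of three; "turn": the turn, a rotation vector about the world's x, y, z in rad, a list of three. In form: {"hand": [hand, ...], "translation": [[tx, ty, tz], ...], "turn": [[ax, ay, az], ...]}. A call has 1 to 12 rows; each row is the pose to reach, as a shift and turn from the pose commanded when the call began; what a row does not reach only later rows make up. A row lasts 1/12 s, in which the tool goes at most 41.7 mm and 7.16 degrees, less where a joint would pass 70% of its speed; a pose out of reach is approached as far as the arm can. A call with a gripper value outside its range is refused whole. The fingers move at their own pace and stop on an object; FORCE is the grip in N (left out, the last holds). Time passes only in rows, so rows that repeat a pose let the fingers close. It gives the time, the measured TCP pose, the force, the opening and the grip force at its end, in the units of the state.
- robot.get_obs(): the state, without advancing time (a new reading comes with each control period).
- camera(name): name is "side" or "top"; returns (picture, depth): 480x640x3 uint8, red, green, blue; 480x640 float32, m along the optical axis (not along the pixel's ray), 0 where there is no reading.
- camera_info(name): a dict with "vertical_fov" (degrees; the focal length in pixels is half the picture's height over the tangent of half this angle, whatever the lens; pixels are square), "cx", "cy" (the principal point, pixels), "k1" (the pictures are not rectified: a ray, as slopes to the right and down, at radius r is drawn at 1 + k1 r^2 times it, then the intrinsics apply), "world_from_camera" (4x4, takes a point from camera to world coordinates). Camera axes: x right, y down, z forward; pixel columns grow to the right and rows downward; lengths in m; the calibration is good to about 2 mm. A picture is of the moment at which its call begins. camera_info takes no time and is no camera call.
- hand_in(): hands the job in; it is judged then, once.
The state is a dict: "time": time; "q": joint angles; "joint_velocities": joint speeds; "joint_torque": joint torques, N m; "position": TCP position; "tool_rot": TCP orientation; "ft_force": force on the tool from outside, world axes, zero at the start; "moment": the same for the moment, N m; "grip_width": finger opening in m; "grip_force": force on a finger pad.
Only numpy, scipy, OpenCV 4.12 (cv2) and the standard library are available. Lean on these libraries where they do the work, as an engineer would, in place of code of your own. Each camera call takes 0.05 s, during which the arm holds its last target. There are 200 camera calls.

## Working session

There is one attempt and no reset: what is moved stays moved. The work goes in short steps, Python scripts to look and compute and a shell command to move; the robot and the scene stay as the last step left them, time stands still between calls to the robot, and variables do not carry over. Pictures are saved under pics/ and viewed, at most 10 in all, crops included, and the job is handed in when it is done.

```bash
mkdir -p pics; ls
python3 - <<'E'
from rig import robot,camera,camera_info
import cv2,numpy as np
for n in("side","top"):
    p,d=camera(n); cv2.imwrite(f"pics/{n}0.png",p[:,:,::-1]); np.savez(f"{n}0.npz",p=p,d=d)
    i=camera_info(n); print(n,{k:(np.round(v,4).tolist() if k=="world_from_camera" else v) for k,v in i.items()}, (d>0).mean())
o=robot.get_obs(); print({k:np.round(v,3).tolist() for k,v in o.items()})
E
```

```text
pics
side {'vertical_fov': 51.177757786344074, 'cx': 322.1540689607946, 'cy': 236.94775981450798, 'k1': -0.024746137359500306, 'world_from_camera': [[0.957, -0.2273, 0.1802, 0.3583], [-0.2899, -0.7286, 0.6206, -0.7338], [-0.0097, -0.6462, -0.7631, 0.9038], [0.0, 0.0, 0.0, 1.0]]} 0.9961263020833333
top {'vertical_fov': 52.609801687916324, 'cx': 328.9354549975167, 'cy': 239.69250075335123, 'k1': -0.09959442882845634, 'world_from_camera': [[0.0147, -0.9849, 0.1726, 0.387], [-0.9992, -0.0208, -0.0333, -0.0165], [0.0363, -0.172, -0.9844, 0.9922], [0.0, 0.0, 0.0, 1.0]]} 0.9960970052083333
{'time': 0.1, 'q': [1.09, 0.528, 1.434, 0.0, 1.181, -0.178], 'joint_velocities': [-0.002, -0.001, -0.003, 0.001, -0.0, -0.001], 'joint_torque': [0.0, -44.099, -17.715, 0.064, 0.053, -0.0], 'position': [0.185, 0.596, 0.241], 'tool_rot': [0.15, 0.989, -0.001, -0.0], 'ft_force': [-0.408, -0.288, -0.296], 'moment': [0.012, -0.034, 0.009], 'grip_force': 0.0, 'grip_width': 0.087}
```

View pics/top0.png

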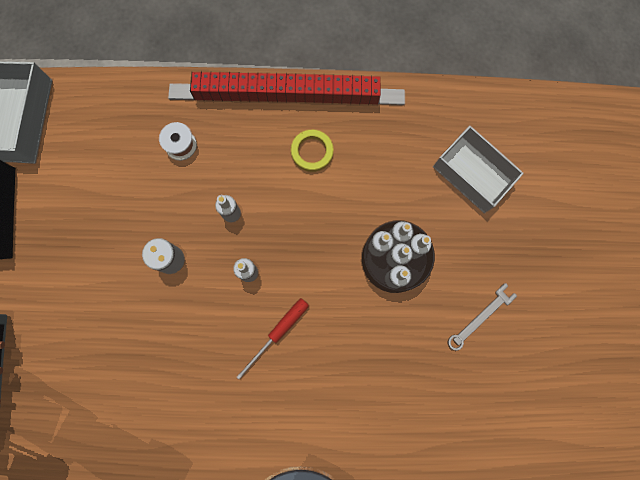

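View pics/side0.png

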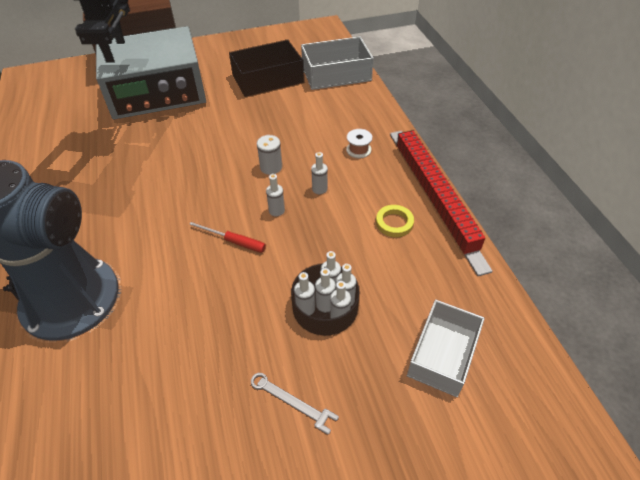

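The top view shows loose capacitors with tips near (223,201) and (242,265), and the big can at (158,254). The tub is at (398,257), with gaps lower left and lower right of its centre. In the side view the loose capacitors are at (319,157) and (273,181), and the tub is at (325,297).

```bash
cat > h.py <<'E'
import numpy as np,cv2
from rig import camera,camera_info
def K(i):
    f=240/np.tan(np.radians(i["vertical_fov"])/2); return np.array([[f,0,i["cx"]],[0,f,i["cy"]],[0,0,1.]]),np.array([i["k1"],0,0,0.])
def slopes(n,uv):
    k,D=K(camera_info(n)); return cv2.undistortPoints(np.asarray(uv,float).reshape(-1,1,2),k,D)[:,0]
def rays(n,uv):
    M=camera_info(n)["world_from_camera"]; s=slopes(n,uv); return M[:3,3],np.c_[s,np.ones(len(s))]@M[:3,:3].T
def onplane(n,uv,z):
    o,r=rays(n,uv); return o+r*((z-o[2])/r[:,2])[:,None]
def proj(n,P):
    i=camera_info(n);k,D=K(i);T=np.linalg.inv(i["world_from_camera"])
    return cv2.projectPoints(np.asarray(P,float).reshape(-1,3),cv2.Rodrigues(T[:3,:3])[0],T[:3,3],k,D)[0][:,0]
def tri(a,b):  # a in top, b in side -> point, gap
    (o1,r1),(o2,r2)=rays("top",[a]),rays("side",[b]); r1,r2=r1[0],r2[0]
    s=np.linalg.lstsq(np.c_[r1,-r2],o2-o1,rcond=None)[0]; p,q=o1+s[0]*r1,o2+s[1]*r2
    return (p+q)/2,np.linalg.norm(p-q)
def cloud(n,d):
    v,u=np.mgrid[:480,:640]; M=camera_info(n)["world_from_camera"]; s=slopes(n,np.c_[u.ravel(),v.ravel()])
    return ((np.c_[s,np.ones(len(s))]*d.reshape(-1,1))@M[:3,:3].T+M[:3,3]).reshape(480,640,3)
E
python3 - <<'E'
from h import *
out=[]
for n,(x,y,w,h) in(("top",(135,185,310,120)),("side",(245,120,130,220))):
    z=np.load(n+"0.npz");p=z["p"];d=z["d"];C=cloud(n,d)
    c=p[y:y+h,x:x+w,::-1]
    if n=="top": cv2.imwrite("pics/tc.png",cv2.resize(c,None,fx=2.58,fy=2.58,interpolation=cv2.INTER_CUBIC))
    else: cv2.imwrite("pics/sc.png",cv2.resize(c,None,fx=2.7,fy=2.7,interpolation=cv2.INTER_CUBIC))
    hsv=cv2.cvtColor(p,cv2.COLOR_RGB2HSV)
    m=((hsv[...,0]>14)&(hsv[...,0]<32)&(hsv[...,1]>90)&(hsv[...,2]>140)&(C[...,2]>.06)&(C[...,2]<.15)).astype(np.uint8)
    m[:, :130]=0; m[:y]=0; m[y+h:]=0
    k,l,s,ce=cv2.connectedComponentsWithStats(m)
    for j in range(1,k):
        if s[j,4]>3: print(n,ce[j].round(1),s[j,4],np.median(C[l==j],0).round(4))
    flat=C[...,2][np.abs(C[...,2])<.02]; print(n,"bench z",np.median(flat),flat.std())
E
```

```text
top [221.  198.9] 20 [0.6128 0.1549 0.1176]
top [406.8 226.5] 18 [ 0.5665 -0.1885  0.1259]
top [385.9 237. ] 20 [ 0.546  -0.1497  0.1262]
top [426.2 239.4] 19 [ 0.5433 -0.2242  0.1256]
top [152.8 248.5] 28 [0.5219 0.2858 0.0858]
top [406.1 250. ] 20 [ 0.5225 -0.1862  0.1268]
top [160.7 257.8] 28 [0.5043 0.2696 0.0859]
top [239.9 265.4] 21 [0.4904 0.1142 0.117 ]
top [404.7 272.9] 20 [ 0.4808 -0.1839  0.1252]
top bench z 0.0002560685507422833 0.002667603062708888
side [270.3 138.6] 7 [0.5197 0.288  0.086 ]
side [265. 144.] 5 [0.5021 0.2707 0.0857]
side [272.2 175.6] 5 [0.4882 0.114  0.1182]
side [330.5 254. ] 10 [ 0.5444 -0.149   0.1268]
side [346.5 266.8] 10 [ 0.5644 -0.1886  0.1274]
side [324.8 271. ] 10 [ 0.5215 -0.1857  0.1279]
side [303.  275.2] 10 [ 0.479  -0.1826  0.1274]
side [340.6 283.9] 11 [ 0.5415 -0.2222  0.1258]
side bench z 0.0011381156134478987 0.0031270875070619117
```

View pics/tc.png

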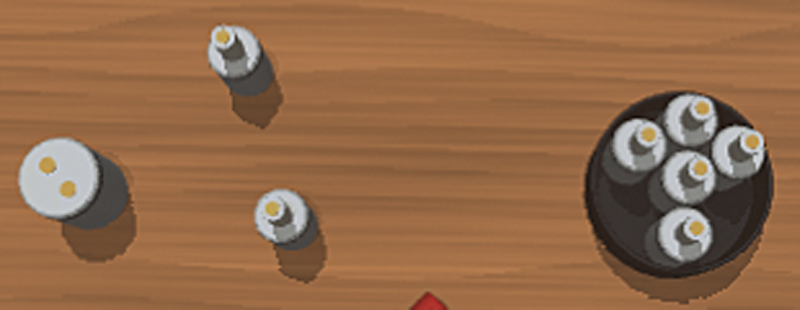

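View pics/sc.png

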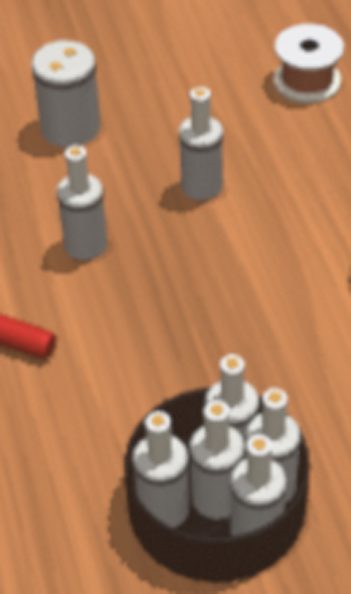

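The enlarged crops show a gold dot centred on each post top. The empty gaps in the ring are lower left and lower right of the centre capacitor in the top view. Next I triangulate the tips and fit the rim.

```bash
cat >> h.py <<'E'
def gold(n,p,roi,amin=3,C=None):
    x,y,w,h=roi; hsv=cv2.cvtColor(p,cv2.COLOR_RGB2HSV)
    m=((hsv[...,0]>12)&(hsv[...,0]<32)&(hsv[...,1]>70)&(hsv[...,2]>150)).astype(np.uint8)
    if C is not None: m&=((C[...,2]>.06)&(C[...,2]<.4)).astype(np.uint8)
    k,l,s,ce=cv2.connectedComponentsWithStats(m)
    return [ce[j] for j in range(1,k) if s[j,4]>=amin and x<ce[j][0]<x+w and y<ce[j][1]<y+h]
def pairs(gt,gs,tol=.006):
    for a in gt:
        r=sorted([(tri(a,b)[1],i) for i,b in enumerate(gs)])
        if r and r[0][0]<tol:
            P=[tri(a,gs[i]) for g,i in r if g<tol and .07<tri(a,gs[i])[0][2]<.4]
            for q,g in P: yield a,q,g
def circ(P):
    A=np.c_[2*P,np.ones(len(P))]; s=np.linalg.lstsq(A,(P**2).sum(1),rcond=None)[0]
    return s[:2],np.sqrt(s[2]+s[:2]@s[:2])
E
python3 - <<'E'
from h import *
R={}
for n in("top","side"):
    z=np.load(n+"0.npz");C=cloud(n,z["d"]);R[n]=gold(n,z["p"],(205,100,240,210),C=C)
    dark=(z["p"].max(2)<70)&(C[...,2]>.052)&(C[...,2]<.066)&(np.hypot(C[...,0]-.522,C[...,1]+.186)<.085)
    P=C[dark]; r=np.hypot(P[:,0]-.522,P[:,1]+.186); P=P[(r>.06)&(r<.078)]
    for _ in range(3):
        c,r0=circ(P[:,:2]); e=np.abs(np.hypot(*(P[:,:2]-c).T)-r0); P=P[e<.006]
    print(n,"rim",c.round(4),r0.round(4),len(P),"z",np.median(P[:,2]).round(4))
for a,q,g in pairs(R["top"],R["side"]): print(a.round(1),q.round(4),"gap mm",round(g*1e3,1))
E
```

```text
top rim [ 0.5229 -0.185 ] 0.0675 407 z 0.0595
side rim [ 0.5219 -0.1865] 0.0673 354 z 0.0589
[220.8 198.5] [0.6112 0.1548 0.1213] gap mm 2.7
[406.8 226.4] [ 0.5655 -0.1881  0.1273] gap mm 1.7
[386.  236.8] [ 0.5453 -0.1496  0.1276] gap mm 1.5
[426.1 239.4] [ 0.542  -0.2236  0.127 ] gap mm 1.9
[426.1 239.4] [ 0.5281 -0.2056  0.2021] gap mm 2.7
[406.  249.9] [ 0.5221 -0.1862  0.1271] gap mm 1.5
[240.  265.3] [0.4775 0.0978 0.2269] gap mm 1.0
[240.  265.3] [0.4887 0.1138 0.1202] gap mm 1.8
[240.  265.3] [0.4951 0.1174 0.0954] gap mm 5.2
[404.6 273. ] [ 0.4798 -0.1831  0.1273] gap mm 1.6
[404.6 273. ] [ 0.4563 -0.1418  0.3417] gap mm 2.1
```

```bash
python3 -m handwheel '{"hand":[0.6,0.6,0.6,0.6,0.6,0.6,0.6,0.6,0.6,0.6,0.6,0.6],"translation":[[303,-483,-60],[303,-483,-60],[303,-483,-60],[303,-483,-60],[303,-483,-60],[303,-483,-60],[303,-483,-60],[303,-483,-60],[303,-483,-60],[303,-483,-60],[303,-483,-60],[303,-483,-60]],"turn":[[0,0,-0.8],[0,0,-0.8],[0,0,-0.8],[0,0,-0.8],[0,0,-0.8],[0,0,-0.8],[0,0,-0.8],[0,0,-0.8],[0,0,-0.8],[0,0,-0.8],[0,0,-0.8],[0,0,-0.8]]}' 20
```

```text
time: 1.1
position: [0.4505, 0.1736, 0.1889]
tool_rot: [0.524, 0.852, -0.0, -0.0]
ft_force: [0.6, -0.3, 0.2]
grip_width: 0.0521
grip_force: 0.0
```

```bash
python3 -m handwheel '{"hand":[0.6,0.6,0.6],"translation":[[0,0,0],[0,0,0],[0,0,0]],"turn":[[0,0,0],[0,0,0],[0,0,0]]}'
```

```text
time: 1.35
position: [0.4493, 0.1754, 0.1889]
tool_rot: [0.524, 0.852, -0.0, -0.001]
ft_force: [0.5, -0.2, 0.4]
grip_width: 0.0522
grip_force: 0.0
```

```bash
python3 -m handwheel '{"hand":[0.6,0.6,0.6,0.6,0.6,0.6],"translation":[[20,-31,-10],[40,-61,-35],[40,-61,-35],[40,-61,-35],[40,-61,-35],[40,-61,-35]],"turn":[[0,0,0],[0,0,0],[0,0,0],[0,0,0],[0,0,0],[0,0,0]]}'
python3 - <<'E'
from h import *
from rig import robot
for n in("top","side"):
    p,d=camera(n); np.savez(f"{n}1.npz",p=p,d=d)
    if n=="side": cv2.imwrite("pics/s1.png",cv2.resize(p[100:260,200:400,::-1],None,fx=3,fy=3,interpolation=cv2.INTER_CUBIC))
E
```

```text
time: 1.85
position: [0.4887, 0.1162, 0.1546]
tool_rot: [0.522, 0.853, -0.0, -0.0]
ft_force: [0.4, 0.8, 0.6]
grip_width: 0.0522
grip_force: 0.0
```

View pics/s1.png

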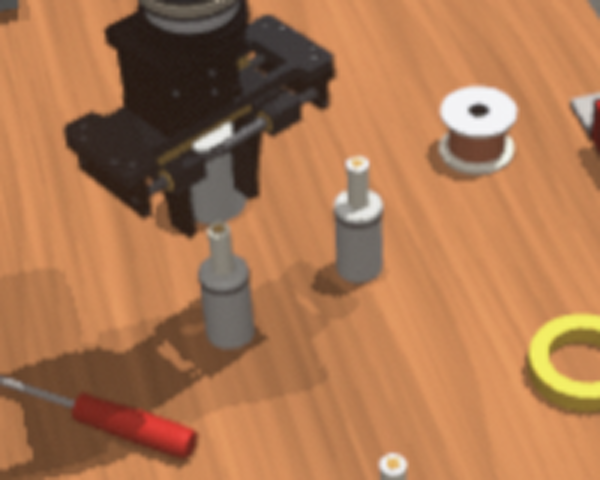

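The side crop shows the fingertips at about (183,232) and (250,197), straddling the post at (218,235). It's aligned, so I descend and grip.

```bash
python3 -m handwheel '{"hand":[0.6,0.6,0.6,0.6,0.6,0.6],"translation":[[0,-1,-15],[0,-1,-30],[0,-1,-45],[0,-1,-54],[0,-1,-57],[0,-1,-57]],"turn":[[0,0,0],[0,0,0],[0,0,0],[0,0,0],[0,0,0],[0,0,0]]}'
```

```text
time: 2.45
position: [0.4895, 0.114, 0.0969]
tool_rot: [0.523, 0.852, -0.0, -0.001]
ft_force: [-0.1, 0.1, 0.1]
grip_width: 0.0528
grip_force: 0.0
```

```bash
python3 -m handwheel '{"hand":[0.3,0.2,0.1,0.1,0.1,0.1,0.1,0.1],"translation":[[0,0,0],[0,0,0],[0,0,0],[0,0,0],[0,0,0],[0,0,0],[0,0,0],[0,0,0]],"turn":[[0,0,0],[0,0,0],[0,0,0],[0,0,0],[0,0,0],[0,0,0],[0,0,0],[0,0,0]]}' 25
```

```text
time: 3.12
position: [0.4902, 0.1135, 0.0974]
tool_rot: [0.523, 0.852, 0.0, 0.0]
ft_force: [0.5, 0.2, 1.0]
grip_width: 0.0171
grip_force: 25.0
```

```bash
python3 -m handwheel '{"hand":[0.1,0.1,0.1,0.1,0.1,0.1,0.1,0.1,0.1,0.1,0.1,0.1],"translation":[[0,0,20],[0,0,50],[0,0,80],[0,0,110],[0,-10,140],[2,-40,150],[4,-75,150],[6,-110,150],[8,-145,150],[10,-180,150],[11,-210,150],[12,-235,150]],"turn":[[0,0,0],[0,0,0],[0,0,0],[0,0,0],[0,0,0],[0,0,0],[0,0,0],[0,0,0],[0,0,0],[0,0,0],[0,0,0],[0,0,0]]}'
```

```text
time: 4.12
position: [0.5015, -0.1237, 0.2469]
tool_rot: [0.524, 0.852, -0.0, -0.0]
ft_force: [0.3, 0.6, -2.7]
grip_width: 0.0173
grip_force: 25.0
```

```bash
python3 -m handwheel '{"hand":[0.1,0.1,0.1,0.1,0.1],"translation":[[0,-13,0],[0,-21,0],[0,-26,0],[0,-26,0],[0,-26,0]],"turn":[[0,0,0],[0,0,0],[0,0,0],[0,0,0],[0,0,0]]}'
python3 - <<'E'
from h import *
from rig import robot
print(robot.get_obs()["position"])
for n in("top","side"):
    p,d=camera(n); np.savez(f"{n}2.npz",p=p,d=d)
    x,y,w,h=(340,160,130,160) if n=="top" else (240,120,160,220)
    cv2.imwrite(f"pics/{n}2.png",cv2.resize(p[y:y+h,x:x+w,::-1],None,fx=2.7,fy=2.7,interpolation=cv2.INTER_CUBIC))
E
```

```text
time: 4.53
position: [0.5016, -0.1463, 0.247]
tool_rot: [0.523, 0.852, 0.0, -0.001]
ft_force: [0.2, -0.0, -1.9]
grip_width: 0.0175
grip_force: 25.0
[ 0.50163018 -0.14625803  0.24700656]
```

View pics/side2.png

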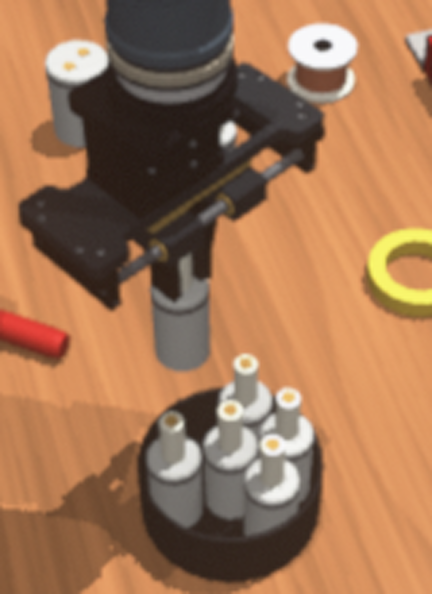

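The side crop shows the held capacitor upright at (181,325) in crop pixels, hanging over the left-rear gap. Now I measure where its can really is relative to the ring.

```bash
cat >> h.py <<'E'
from scipy.optimize import least_squares
def held(n,d,x,y,z0,z1,r=.02):
    C=cloud(n,d); P=C[(C[...,2]>z0)&(C[...,2]<z1)&(np.hypot(C[...,0]-x,C[...,1]-y)<.032)]
    s=least_squares(lambda c:np.hypot(P[:,0]-c[0],P[:,1]-c[1])-r,[x,y],loss="soft_l1",f_scale=.001)
    return s.x,len(P),np.sqrt(np.mean(s.fun**2))
E
python3 - <<'E'
from h import *
z=np.load("side2.npz")
for a,b in((.158,.18),(.18,.205),(.158,.205)): print(held("side",z["d"],.5016,-.1463,a,b))
# reference: tub caps' cans in the side view, and loose L2 on the bench; gold tips said D(.4798,-.1831) L2(.611,.155)
print("D",held("side",z["d"],.4798,-.1831,.05,.078),"L2",held("side",z["d"],.611,.155,.015,.07))
C=cloud("side",z["d"]);m=np.hypot(C[...,0]-.5016,C[...,1]+.1463)<.025
print("lowest z of held",np.percentile(C[m&(C[...,2]>.135)][:,2],1))
zt=np.load("top2.npz");Z=cloud("top",zt["d"])
for n,zz,CC in(("top",zt,Z),("side",z,C)): print(n,[CC[int(v),int(u)].round(4).tolist() for u,v in gold(n,zz["p"],(290,215,160,80) if n=="top" else (290,240,80,60),C=CC)])
E
```

```text
(array([ 0.500111  , -0.14385097]), 153, np.float64(0.0009469569112612964))
(array([ 0.50016038, -0.14386588]), 176, np.float64(0.0008870856493419483))
(array([ 0.50013797, -0.14385963]), 329, np.float64(0.0009156816852397268))
D (array([ 0.47958417, -0.18200414]), 252, np.float64(0.005164405440667299)) L2 (array([0.61152697, 0.15702627]), 9, np.float64(0.0007514161757470906))
lowest z of held 0.15793056135177108
top []
side [[0.5442, -0.1476, 0.1253], [0.5524, -0.1546, 0.1211], [0.5648, -0.1855, 0.1259], [0.5205, -0.1846, 0.1262], [0.54, -0.2236, 0.1278]]
```

Run:
```python
from h import *
z=np.load("side0.npz")["d"]
for nm,x,y,a,b in(("L1",.4887,.1138,.015,.07),("L2",.6112,.1548,.015,.07)): print(nm,held("side",z,x,y,a,b))
# posts (r 9 mm) of tub caps, same method, above rim of the cans
C=cloud("side",z)
for nm,x,y in(("O",.5221,-.1862),("A",.5655,-.1881),("B",.5453,-.1496),("C",.542,-.2236),("D",.4798,-.1831),("L1",.4887,.1138),("L2",.6112,.1548)):
    lo=.09 if nm[0]!="L" else .082
    P=C[(C[...,2]>lo)&(C[...,2]<lo+.028)&(np.hypot(C[...,0]-x,C[...,1]-y)<.014)]
    s=least_squares(lambda c:np.hypot(P[:,0]-c[0],P[:,1]-c[1])-.009,[x,y],loss="soft_l1",f_scale=.001)
    print(nm,s.x.round(4),len(P),np.sqrt(np.mean(s.fun**2)).round(4))
```

```text
L1 (array([0.48894743, 0.11617277]), 267, np.float64(0.0013846659711077532))
L2 (array([0.61240826, 0.15753235]), 253, np.float64(0.001436697010512546))
O [ 0.5224 -0.1849] 75 0.0009
A [ 0.5659 -0.1869] 80 0.0008
B [ 0.5457 -0.1481] 73 0.0009
C [ 0.5425 -0.2223] 70 0.0007
D [ 0.4798 -0.1819] 76 0.0008
L1 [0.4891 0.1158] 63 0.0012
L2 [0.612  0.1572] 62 0.0013
```

```bash
python3 -m handwheel '{"hand":[0.1,0.1,0.1,0.1,0.1,0.1,0.1],"translation":[[2,-2,0],[2,-2,-15],[2,-2,-30],[2,-2,-45],[2,-2,-52],[2,-2,-52],[2,-2,-52]],"turn":[[0,0,0],[0,0,0],[0,0,0],[0,0,0],[0,0,0],[0,0,0],[0,0,0]]}'
python3 - <<'E'
from h import *
from rig import robot
q=robot.get_obs()["position"];print(q)
p,d=camera("side");np.savez("side3.npz",p=p,d=d);z=q[2]-.097
print(held("side",d,q[0],q[1],z+.005,z+.07))
C=cloud("side",d)
for nm,x,y in(("O",.5221,-.1862),("B",.5453,-.1496),("C",.542,-.2236),("D",.4798,-.1831)):
    P=C[(C[...,2]>.09)&(C[...,2]<.118)&(np.hypot(C[...,0]-x,C[...,1]-y)<.014)]
    s=least_squares(lambda c:np.hypot(P[:,0]-c[0],P[:,1]-c[1])-.009,[x,y],loss="soft_l1",f_scale=.001)
    print(nm,s.x.round(4),len(P))
E
```

```text
time: 5.22
position: [0.5041, -0.1492, 0.1952]
tool_rot: [0.523, 0.852, 0.0, -0.0]
ft_force: [0.4, 0.4, -1.4]
grip_width: 0.0175
grip_force: 25.0
[ 0.50414232 -0.14921488  0.19524322]
(array([ 0.50263952, -0.14703998]), 403, np.float64(0.0012095037886120455))
O [ 0.5228 -0.1853] 74
B [ 0.5457 -0.1481] 71
C [ 0.5425 -0.2226] 75
D [ 0.48   -0.1817] 80
```

```bash
python3 -m handwheel '{"hand":[0.1,0.1,0.1,0.1,0.1,0.1,0.1,0.1],"translation":[[0.7,0.5,-8],[0.7,0.5,-18],[0.7,0.5,-30],[0.7,0.5,-42],[0.7,0.5,-54],[0.7,0.5,-66],[0.7,0.5,-75],[0.7,0.5,-80]],"turn":[[0,0,0],[0,0,0],[0,0,0],[0,0,0],[0,0,0],[0,0,0],[0,0,0],[0,0,0]]}'
```

```text
time: 5.93
position: [0.5041, -0.1487, 0.1138]
tool_rot: [0.523, 0.852, -0.0, -0.001]
ft_force: [0.0, -0.2, -1.8]
grip_width: 0.0172
grip_force: 25.0
```

```bash
python3 -m handwheel '{"hand":[0.1,0.1,0.1,0.1,0.1],"translation":[[0,0,-3],[0,0,-5],[0,0,-7],[0,0,-8],[0,0,-8]],"turn":[[0,0,0],[0,0,0],[0,0,0],[0,0,0],[0,0,0]]}'
```

```text
time: 6.35
position: [0.5049, -0.1491, 0.1074]
tool_rot: [0.523, 0.852, 0.0, 0.0]
ft_force: [0.4, 1.0, -1.0]
grip_width: 0.0177
grip_force: 25.0
```

Still hanging at about −1.5 N. I'll lower in 0.5 mm steps until the weight transfers.

```bash
python3 -m handwheel '{"hand":[0.1,0.1,0.1,0.1],"translation":[[0,0,-0.5],[0,0,-1],[0,0,-1.5],[0,0,-1.5]],"turn":[[0,0,0],[0,0,0],[0,0,0],[0,0,0]]}'
```

```text
time: 6.68
position: [0.5047, -0.149, 0.1058]
tool_rot: [0.523, 0.852, -0.0, 0.0]
ft_force: [0.6, 0.4, -1.1]
grip_width: 0.0173
grip_force: 25.0
```

```bash
python3 -m handwheel '{"hand":[0.1,0.1,0.1,0.1],"translation":[[0,0,-0.4],[0,0,-0.8],[0,0,-0.8],[0,0,-0.8]],"turn":[[0,0,0],[0,0,0],[0,0,0],[0,0,0]]}'
```

```text
time: 7.02
position: [0.5049, -0.149, 0.1054]
tool_rot: [0.523, 0.852, 0.0, 0.0]
ft_force: [0.0, 0.3, 3.1]
grip_width: 0.0174
grip_force: 25.0
```

```bash
python3 -m handwheel '{"hand":[0.25,0.3,0.34,0.34,0.34,0.34],"translation":[[0,0,0],[0,0,0],[0,0,0],[0,0,0],[0,0,0],[0,0,0]],"turn":[[0,0,0],[0,0,0],[0,0,0],[0,0,0],[0,0,0],[0,0,0]]}'
```

```text
time: 7.52
position: [0.5046, -0.149, 0.1048]
tool_rot: [0.523, 0.852, -0.0, -0.0]
ft_force: [-0.9, 0.4, -0.1]
grip_width: 0.0294
grip_force: 0.0
```

```bash
python3 -m handwheel '{"hand":[0.34,0.34,0.34,0.34,0.34,0.34],"translation":[[0,0,8],[0,0,20],[0,0,35],[0,0,55],[0,0,80],[0,0,100]],"turn":[[0,0,0],[0,0,0],[0,0,0],[0,0,0],[0,0,0],[0,0,0]]}'
```

```text
time: 8.02
position: [0.5048, -0.149, 0.2068]
tool_rot: [0.523, 0.852, 0.0, 0.0]
ft_force: [0.2, 0.1, -0.7]
grip_width: 0.0298
grip_force: 0.0
```

```bash
python3 -m handwheel '{"hand":[0.34,0.34,0.6,0.6,0.6,0.6,0.6,0.6,0.6,0.6,0.6,0.6],"translation":[[10,28,0],[22,62,0],[34,96,0],[46,130,0],[58,164,0],[70,198,0],[82,232,0],[94,264,-10],[103,290,-20],[108,304,-30],[108,304,-40],[108,304,-40]],"turn":[[0,0,-0.1],[0,0,-0.2],[0,0,-0.3],[0,0,-0.4],[0,0,-0.5],[0,0,-0.6],[0,0,-0.7],[0,0,-0.8],[0,0,-0.9],[0,0,-1.0],[0,0,-1.045],[0,0,-1.045]]}'
python3 - <<'E'
from h import *
from rig import robot
q=robot.get_obs();print(q["position"],q["tool_rot"])
R={}
for n in("top","side"):
    p,d=camera(n);np.savez(f"{n}4.npz",p=p,d=d);C=cloud(n,d)
    R[n]=[(g,C[int(round(g[1])),int(round(g[0]))]) for g in gold(n,p,(290,215,160,80) if n=="top" else (290,240,80,60),C=C)]
    print(n,[c.round(4).tolist() for g,c in R[n] if .11<c[2]<.14])
    if n=="side": cv2.imwrite("pics/s4.png",cv2.resize(p[100:340,220:400,::-1],None,fx=2.5,fy=2.5,interpolation=cv2.INTER_CUBIC))
E
```

```text
time: 9.02
position: [0.6112, 0.1562, 0.1632]
tool_rot: [0.878, 0.478, -0.002, -0.001]
ft_force: [-0.6, -0.4, 0.6]
grip_width: 0.0525
grip_force: 0.0
[0.61123768 0.15624364 0.16317081] [ 8.78444515e-01  4.77840043e-01 -1.87540253e-03 -7.81079781e-04]
top [[0.5657, -0.189, 0.1254], [0.5458, -0.1496, 0.1276], [0.5419, -0.2236, 0.1267], [0.5227, -0.1864, 0.1263], [0.5035, -0.1476, 0.1277], [0.4809, -0.1827, 0.1241]]
side [[0.5444, -0.147, 0.1245], [0.5031, -0.1479, 0.1284], [0.5524, -0.1547, 0.1148], [0.5644, -0.1865, 0.1272], [0.5217, -0.1873, 0.1292], [0.4793, -0.1823, 0.127], [0.5407, -0.2217, 0.125]]
```

View pics/s4.png

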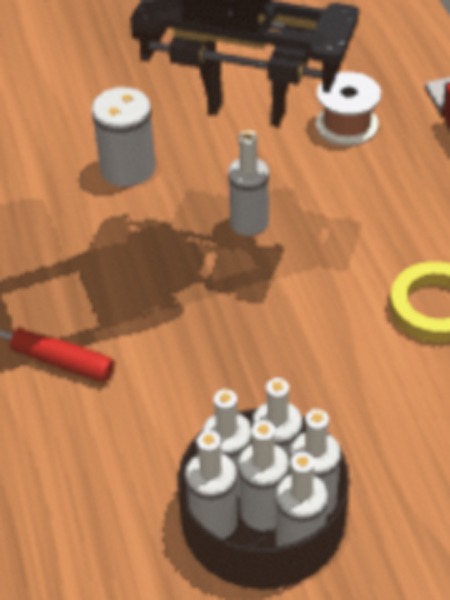

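The side crop shows six capacitors upright in the tub, with the newly placed one at (225,400) and a single gap left at the lower left. The gripper is straddling the second loose capacitor at (247,140).

```bash
python3 -m handwheel '{"hand":[0.6,0.6,0.6,0.6,0.6,0.6,0.6],"translation":[[1,-1,-10],[1,-1,-25],[1,-1,-40],[1,-1,-55],[1,-1,-63],[1,-1,-65],[1,-1,-65]],"turn":[[0,0,0],[0,0,0],[0,0,0],[0,0,0],[0,0,0],[0,0,0],[0,0,0]]}'
```

```text
time: 9.7
position: [0.6136, 0.1534, 0.0996]
tool_rot: [0.879, 0.477, -0.0, -0.0]
ft_force: [-0.1, -0.3, 0.7]
grip_width: 0.0522
grip_force: 0.0
```

```bash
python3 -m handwheel '{"hand":[0.6,0.6,0.4,0.2,0.1,0.1,0.1,0.1,0.1,0.1],"translation":[[-0.7,1,-2],[-0.7,1,-2],[-0.7,1,-2],[-0.7,1,-2],[-0.7,1,-2],[-0.7,1,-2],[-0.7,1,-2],[-0.7,1,-2],[-0.7,1,-2],[-0.7,1,-2]],"turn":[[0,0,0],[0,0,0],[0,0,0],[0,0,0],[0,0,0],[0,0,0],[0,0,0],[0,0,0],[0,0,0],[0,0,0]]}' 25
```

```text
time: 10.53
position: [0.6129, 0.1551, 0.0979]
tool_rot: [0.879, 0.477, -0.0, -0.0]
ft_force: [-0.3, -0.4, -0.1]
grip_width: 0.0171
grip_force: 25.0
```

```bash
python3 -m handwheel '{"hand":[0.1,0.1,0.1,0.1,0.1,0.1,0.1,0.1,0.1,0.1,0.1,0.1],"translation":[[0,0,20],[0,0,50],[0,0,80],[0,0,110],[-3,-10,140],[-12,-40,150],[-22,-75,150],[-33,-110,150],[-43,-145,150],[-54,-180,150],[-64,-215,150],[-75,-250,150]],"turn":[[0,0,0],[0,0,0],[0,0,0],[0,0,0],[0,0,0],[0,0,0],[0,0,0],[0,0,0],[0,0,0],[0,0,0],[0,0,0],[0,0,0]]}'
```

```text
time: 11.53
position: [0.537, -0.0964, 0.2477]
tool_rot: [0.879, 0.477, -0.0, -0.0]
ft_force: [0.2, 0.2, -2.3]
grip_width: 0.0173
grip_force: 25.0
```

```bash
python3 -m handwheel '{"hand":[0.1,0.1,0.1,0.1,0.1,0.1,0.1,0.1],"translation":[[-10,-35,0],[-20,-70,0],[-29,-98,0],[-35,-118,0],[-38,-126,0],[-38,-128,0],[-38,-128,0],[-38,-128,0]],"turn":[[0,0,0],[0,0,0],[0,0,0],[0,0,0],[0,0,0],[0,0,0],[0,0,0],[0,0,0]]}'
```

```text
time: 12.2
position: [0.5001, -0.2216, 0.2477]
tool_rot: [0.879, 0.478, 0.0, -0.001]
ft_force: [0.5, 0.3, -1.5]
grip_width: 0.0175
grip_force: 25.0
```

Down to just above the can tops, then measure.

```bash
python3 -m handwheel '{"hand":[0.1,0.1,0.1,0.1,0.1,0.1,0.1],"translation":[[0,-1,-5],[0,-1,-15],[0,-1,-30],[0,-1,-45],[0,-1,-52],[0,-1,-52],[0,-1,-52]],"turn":[[0,0,0],[0,0,0],[0,0,0],[0,0,0],[0,0,0],[0,0,0],[0,0,0]]}'
python3 - <<'E'
from h import *
from rig import robot
q=robot.get_obs()["position"];print(q)
p,d=camera("side");np.savez("side5.npz",p=p,d=d);z=q[2]-.097
for a,b in((.005,.07),(.005,.035),(.035,.07)): print(held("side",d,q[0],q[1],z+a,z+b))
C=cloud("side",d)
for nm,x,y in(("O",.5221,-.1862),("A",.5655,-.1881),("B",.5453,-.1496),("C",.542,-.2236),("D",.4798,-.1831),("E",.5033,-.1476)):
    P=C[(C[...,2]>.09)&(C[...,2]<.118)&(np.hypot(C[...,0]-x,C[...,1]-y)<.014)]
    if len(P)<15: print(nm,len(P)); continue
    s=least_squares(lambda c:np.hypot(P[:,0]-c[0],P[:,1]-c[1])-.009,[x,y],loss="soft_l1",f_scale=.001)
    print(nm,s.x.round(4),len(P))
cv2.imwrite("pics/s5.png",cv2.resize(p[180:340,250:400,::-1],None,fx=3.5,fy=3.5,interpolation=cv2.INTER_CUBIC))
E
```

```text
time: 12.78
position: [0.4999, -0.2234, 0.1953]
tool_rot: [0.879, 0.477, -0.0, -0.001]
ft_force: [0.2, 0.0, -2.4]
grip_width: 0.0174
grip_force: 25.0
[ 0.49990376 -0.22337051  0.19531131]
(array([ 0.50013563, -0.2217741 ]), 419, np.float64(0.0007534771050418453))
(array([ 0.50008647, -0.22171629]), 182, np.float64(0.0007736870203109722))
(array([ 0.50016749, -0.221816  ]), 237, np.float64(0.0007333783498279033))
O 0
A [ 0.5656 -0.1868] 78
B 0
C [ 0.5423 -0.2225] 75
D [ 0.48   -0.1818] 72
E 5
```

View pics/s5.png

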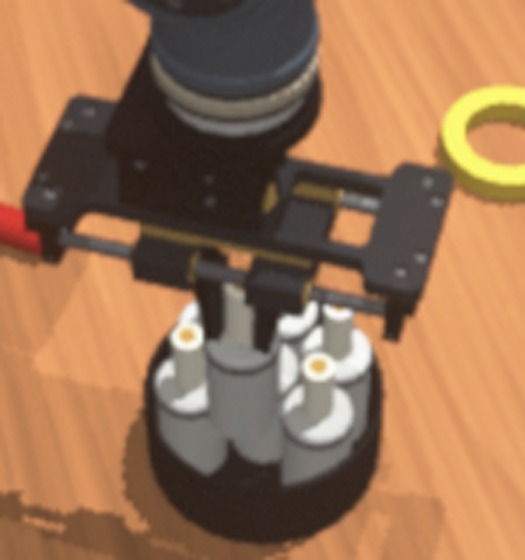

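The side crop shows the held capacitor at (243,400) centred between its two neighbours, with clearance to both. It needs a shift of about (−0.7, +0.4) mm before descending.

```bash
python3 -m handwheel '{"hand":[0.1,0.1,0.1,0.1,0.1,0.1,0.1,0.1],"translation":[[-0.7,0.4,-8],[-0.7,0.4,-18],[-0.7,0.4,-30],[-0.7,0.4,-42],[-0.7,0.4,-54],[-0.7,0.4,-66],[-0.7,0.4,-75],[-0.7,0.4,-80]],"turn":[[0,0,0],[0,0,0],[0,0,0],[0,0,0],[0,0,0],[0,0,0],[0,0,0],[0,0,0]]}'
```

```text
time: 13.5
position: [0.4987, -0.2232, 0.1145]
tool_rot: [0.879, 0.477, -0.0, -0.001]
ft_force: [-0.6, 0.2, -1.7]
grip_width: 0.0171
grip_force: 25.0
```

```bash
python3 -m handwheel '{"hand":[0.1,0.1,0.1,0.1,0.1],"translation":[[0,0,-3],[0,0,-5],[0,0,-7],[0,0,-8],[0,0,-8]],"turn":[[0,0,0],[0,0,0],[0,0,0],[0,0,0],[0,0,0]]}'
```

```text
time: 13.92
position: [0.4994, -0.2237, 0.1081]
tool_rot: [0.879, 0.477, 0.0, 0.0]
ft_force: [0.5, -0.5, -1.9]
grip_width: 0.0173
grip_force: 25.0
```

```bash
python3 -m handwheel '{"hand":[0.1,0.1,0.1,0.1],"translation":[[0,0,-0.5],[0,0,-1],[0,0,-1.5],[0,0,-1.5]],"turn":[[0,0,0],[0,0,0],[0,0,0],[0,0,0]]}'
```

```text
time: 14.25
position: [0.4993, -0.2236, 0.1065]
tool_rot: [0.879, 0.477, 0.0, 0.0]
ft_force: [0.5, -0.5, -1.5]
grip_width: 0.0174
grip_force: 25.0
```

```bash
python3 -m handwheel '{"hand":[0.1,0.1,0.1],"translation":[[0,0,-0.4],[0,0,-0.6],[0,0,-0.6]],"turn":[[0,0,0],[0,0,0],[0,0,0]]}'
```

```text
time: 14.5
position: [0.4993, -0.2236, 0.1059]
tool_rot: [0.879, 0.477, 0.0, 0.0]
ft_force: [0.7, -1.0, -1.6]
grip_width: 0.0171
grip_force: 25.0
```

```bash
python3 -m handwheel '{"hand":[0.1,0.1,0.1],"translation":[[0,0,-0.4],[0,0,-0.6],[0,0,-0.6]],"turn":[[0,0,0],[0,0,0],[0,0,0]]}'
```

```text
time: 14.75
position: [0.4993, -0.2236, 0.1058]
tool_rot: [0.879, 0.477, 0.0, 0.0]
ft_force: [-0.1, 1.0, 5.5]
grip_width: 0.0175
grip_force: 25.0
```

Contact. Release and retract.

```bash
python3 -m handwheel '{"hand":[0.25,0.3,0.34,0.34,0.34,0.34],"translation":[[0,0,0],[0,0,0],[0,0,0],[0,0,0],[0,0,0],[0,0,0]],"turn":[[0,0,0],[0,0,0],[0,0,0],[0,0,0],[0,0,0],[0,0,0]]}'
```

```text
time: 15.25
position: [0.4993, -0.2236, 0.105]
tool_rot: [0.879, 0.477, -0.0, -0.0]
ft_force: [-0.3, 0.1, 0.1]
grip_width: 0.0293
grip_force: 0.0
```

```bash
python3 -m handwheel '{"hand":[0.34,0.34,0.34,0.34,0.34,0.34,0.34,0.34,0.34,0.34,0.34,0.34],"translation":[[0,0,8],[0,0,20],[0,0,35],[0,0,55],[0,0,80],[0,0,110],[0,20,140],[0,50,150],[0,90,150],[0,130,150],[0,170,150],[0,200,150]],"turn":[[0,0,0],[0,0,0],[0,0,0],[0,0,0],[0,0,0],[0,0,0],[0,0,0],[0,0,0],[0,0,0],[0,0,0],[0,0,0],[0,0,0]]}'
python3 - <<'E'
from h import *
for n in("top","side"):
    p,d=camera(n);C=cloud(n,d)
    print(n,[C[int(round(g[1])),int(round(g[0]))].round(4).tolist() for g in gold(n,p,(290,215,160,80) if n=="top" else (290,240,80,60),C=C)])
    if n=="side": cv2.imwrite("pics/s6.png",p[:,:,::-1])
E
```

```text
time: 16.25
position: [0.4984, -0.0208, 0.256]
tool_rot: [0.879, 0.477, 0.0, -0.0]
ft_force: [0.3, -0.2, -0.1]
grip_width: 0.0298
grip_force: 0.0
top [[0.5677, -0.1891, 0.1247], [0.5456, -0.1495, 0.1287], [0.5438, -0.2237, 0.1265], [0.5228, -0.1865, 0.1256], [0.504, -0.1481, 0.1241], [0.4995, -0.2228, 0.1269], [0.481, -0.1847, 0.1229]]
side [[0.5436, -0.1495, 0.1278], [0.5036, -0.1457, 0.1256], [0.5526, -0.1541, 0.1171], [0.5652, -0.1845, 0.1244], [0.5221, -0.1859, 0.1273], [0.4793, -0.182, 0.1266], [0.5401, -0.2235, 0.1276], [0.4968, -0.2238, 0.1269]]
```

View pics/s6.png

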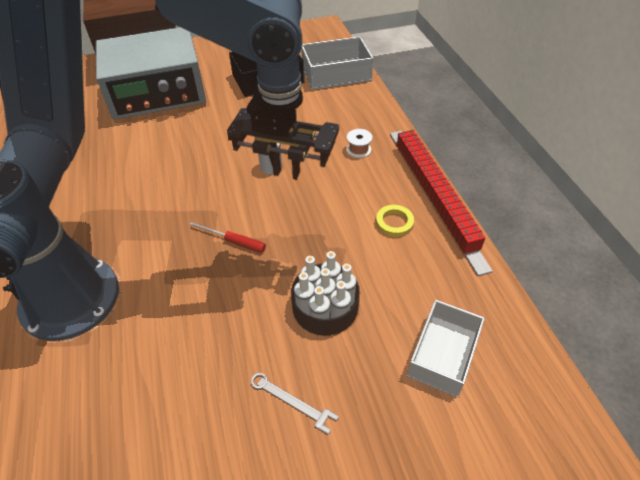

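The side view shows all seven capacitors upright in the tub at (325,290), six round one. All the tips are at the same height (0.123–0.129 m), the other things are unmoved, and the gripper is clear.

```bash
python3 -c "
from rig import hand_in
print(hand_in())"
```

```text
the job is handed in; nothing more can be done
None
```

Both loose capacitors now stand in the ring's two gaps, all seven upright six round one, and I handed the job in at about 16 s on the robot's clock; the hand-in gave no verdict.

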